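Slide the straightedge home against two spring-tipped stops

ROBOT

A 7-joint arm with a two-finger parallel gripper is mounted at the origin on the work surface; the furniture and walls round the work are solid. World frame = base frame: x ahead of the robot, y to its left, z up, the work surface at z = 0. Lengths are in m, angles in degrees, forces in N, time in s.
With the tool pointing down it reaches from about 0.425 to 0.825 m from the base axis. Payload 3.6 kg.
Tool frame: the origin (TCP) lies midway between the tips of the shut fingers; the grasp point (between the pads) lies 19 mm behind it; z points along the fingers, y is the line along which they close (so a half turn about z gives the same grasp; the last joint's range is limited). The gripper opens to 85 mm and grips with 20 to 120 N. Pads are 22 mm wide; open, the fingers measure 114 mm over their backs; the gripper's body (76 mm by 85 mm) begins 54 mm behind the grasp point. The pads swing forward as they close: fully open they stand 13 mm farther back than shut.
Start: joints at [-73.826, 35.231, -0.722, 81.555, 0.464, 63.22, -2.315], TCP at [0.198, 0.619, 0.198] pointing down, gripper open.
Joint ranges: [-178.69, 178.69], [-17.37, 117.87], [-77.05, 75.6], [15.02, 138.74], [-78.02, 258.01], [0.78, 113.62], [-162.83, 162.83]. Speed limits (degrees/s): [159.86, 159.86, 180, 180, 180, 180, 180].

INTERFACE

Orientations are given as [roll, pitch, yaw] about the fixed x, y, z axes, in that order (R = Rz(yaw) Ry(pitch) Rx(roll)).
In Python, from rig import * gives the robot as it stands. The module is installed in compiled form; this text tells all that it offers.
- The arm moves only by the tool drive_tool, never from a script. Its argument "rows" is a list of rows, each a list of 3 entries, a list of its own where there are three numbers: the turn, a rotation vector about the tool's x, y, z in rad, then the shift along the tool's x, y, z in mm, then the closure, from -1 (fully open) to 1 (shut). In form: [[[rx, ry, rz], [tx, ty, tz], gripper], ...]. A call has exactly 8 rows; each row shifts and turns the commanded pose from where the row before left it, along the tool's axes as they then stand; what a row does not reach is not made up. A row lasts 1/10 s, in which the tool goes at most 50 mm and 8.59 degrees, less where a joint would pass 70% of its speed; a pose out of reach is approached as far as the arm can. A call with a gripper value outside its range is refused whole. The fingers move at their own pace and stop on an object; "grip_force" is the grip in N (left out, the last holds). Time passes only in rows, so rows that do not move let the fingers close, or fill a call up. It gives the time, the measured TCP pose, the force, the opening and the grip force at its end, in the units of the state.
- sense(): the state, without advancing time (a new reading comes with each control period).
- camera(name): name is "scene" or "top"; returns the picture (480x640x3 uint8, red, green, blue); there is no depth.
- get_calibration(name): a dict with "intrinsics" (3x3 intrinsics, pixels), "R" (3x3) and "t" (3): a world point X has camera coordinates R X + t. Camera axes: x right, y down, z forward; pixel columns grow to the right and rows downward; lengths in m; the calibration is good to about 2 mm. A picture is of the moment at which its call begins. get_calibration takes no time and is no camera call.
- hand_in(): hands the job in; it is judged then, once.
The state is a dict: "t": time; "joint_positions": joint angles; "qvel": joint speeds; "joint_torque": joint torques, N m; "tcp_pos": TCP position; "ee_rot": TCP orientation; "ft_force": force on the tool from outside, world axes, zero at the start; "moment": the same for the moment, N m; "width": finger opening in m; "gripper_force": force on a finger pad.
Only numpy, scipy, OpenCV 4.12 (cv2) and the standard library are available. Lean on these libraries where they do the work, as an engineer would, in place of code of your own. Each camera call takes 0.05 s, during which the arm holds its last target. There are 200 camera calls.

TASK

Bring the aluminium straightedge up to the two stops on the plywood board and slide it, flat on the board, until one long edge touches the red tips of both stops at once and has gently pushed both tips fully in. Leave it lying there, still holding both tips in; handle nothing but the straightedge, and do not disturb the screwdriver, the nut or the glue bottle.

Things in the scene. Friction and masses are not known exactly. Their poses are not given: they have to be found in the camera images.
- straightedge_grip (a point): Centre of the blue grip of the straightedge, 26 mm above its underside. The aluminium bar is 45 mm wide (x), 240 long (y), 12 thick, about 0.24 kg, lying flat on the board; the grip on its middle is 20 wide (x), 70 long (y), 12 to 40 mm above the board. x across the bar, y along it, z up. Both long edges are alike.
- stop_left: Left stop (larger y), fixed: dark steel block 30x30x26 mm, red ring on top; origin under its centre, on the board's top. From its -x face a brass barrel with a red tip (8 mm, round) points along its -x, 7 mm above the board. Barrel setting varies, not given: tip end, fully in, is 30 to 54 mm from the centre, at rest 6 mm farther. Spring under 0.5 N, then a hard stop. Bears 10 N at most.
- stop_right: Right stop (smaller y), same kind and sizes as the left one; its barrel is set independently.
- board: Fixed plywood board 270 mm (x) by 395 mm (y); its level top face is 84 mm above the origin (z = 0.084).
- stub_driver: Bystander: short screwdriver with an orange handle, 79 mm long, lying near the board's left edge; origin at its underside.
- nut: Bystander: large hexagon nut, 35 mm across, 16 mm high; origin at its underside.
- glue_bottle: Bystander: white glue bottle with a red cap, 34 x 45 x 116 mm, standing; origin at its underside.

How it is judged:
By the outcome, as a careful person would: the job done as asked, in the order asked, and still so for the second after the job is handed in, with the robot touching nothing.
It also fails if it takes over 72 s, if anything falls off the work surface, if the arm or the gripper's body presses on something with over 40 N, if the wrist force passes 120 N, or if a joint passes its speed limit or range.

## Working session

There is one attempt and no reset: what is moved stays moved. The work goes in short steps, Python scripts to look and compute and a tool call to move; the robot and the scene stay as the last step left them, time stands still between calls to the robot, and variables do not carry over. Pictures are saved under pics/ and viewed, at most 10 in all, crops included, and the job is handed in when it is done.

Besides the shell and the picture viewer there is one more tool, called after "Call:" in YAML: its name, and indented under it one key for each argument. drive_tool: Moves the arm, as the interface text tells. Its arguments: {"type":"object","properties":{"rows":{"type":"array","items":{"type":"array"}},"grip_force":{"type":"number"}},"required":["rows"]}

```bash
mkdir -p pics
python3 - <<'E'
from rig import *
import cv2
for n in("scene","top"):
    cv2.imwrite(f"pics/{n}0.png",camera(n)[:,:,::-1])
    c=get_calibration(n);print(n,c)
s=sense();print(s)
E
```

```text
scene {'intrinsics': array([[611.63540517,   0.        , 314.25685106],
       [  0.        , 611.63540517, 232.95409017],
       [  0.        ,   0.        ,   1.        ]]), 'R': array([[-0.48995165, -0.87158553,  0.01691253],
       [-0.5845016 ,  0.31405341, -0.74814994],
       [ 0.64676523, -0.37644271, -0.66331413]]), 't': array([0.39514432, 0.33089879, 0.64077694])}
top {'intrinsics': array([[434.07704852,   0.        , 328.63668725],
       [  0.        , 434.07704852, 241.83825527],
       [  0.        ,   0.        ,   1.        ]]), 'R': array([[ 0.02165896, -0.99967067,  0.0137636 ],
       [-0.99704936, -0.02261216, -0.07335713],
       [ 0.07364419, -0.01213415, -0.99721076]]), 't': array([0.15697873, 0.53676496, 0.90771645])}
{'t': 0.1, 'joint_positions': array([-73.8252375 ,  35.28391015,  -0.72136219,  81.63248339,
         0.46397085,  63.21836028,  -2.31686523]), 'qvel': array([-0.06465773, -0.07256349, -0.05395595, -0.20185999,  0.05559889,
        0.02282011, -0.02788334]), 'joint_torque': array([ 1.81012787e-03, -4.70384252e+01,  2.60280725e-01, -1.71571326e+01,
        1.00539104e-02,  5.78362014e-03, -5.90132828e-06]), 'tcp_pos': array([0.19731883, 0.61852805, 0.19694987]), 'ee_rot': array([-1.79868145e+02,  2.37804438e-03,  1.62307254e+02]), 'ft_force': array([-0.13929978, -0.17485827,  0.32058885]), 'moment': array([0.01265806, 0.0500107 , 0.00390255]), 'gripper_force': 0.0, 'width': 0.08537432442430488}
```

View pics/top0.png

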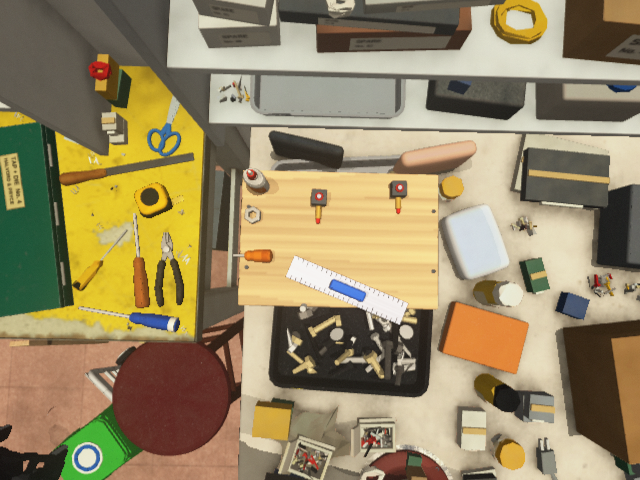

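View pics/scene0.png

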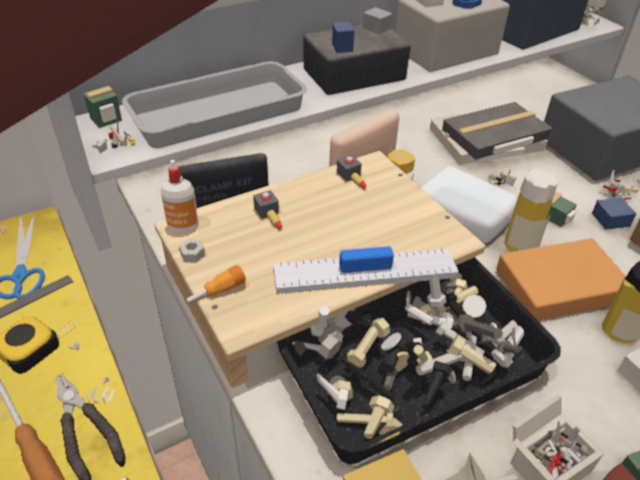

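The top view shows the board (x 240–438, y 170–308), stops near (319,197) and (399,188), their tips pointing down the image, and the bar centred at about (347,290). The scene view agrees. I'll enlarge the top view.

Run:
```python
import cv2
a=cv2.imread("pics/top0.png")
cv2.imwrite("pics/c1.png",cv2.resize(a[170:325,240:440],None,fx=3.8,fy=3.8,interpolation=cv2.INTER_CUBIC))
b=cv2.imread("pics/scene0.png")
cv2.imwrite("pics/c2.png",cv2.resize(b[145:295,240:460],None,fx=3.6,fy=3.6,interpolation=cv2.INTER_CUBIC))
```

```text
(no output)
```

View pics/c1.png

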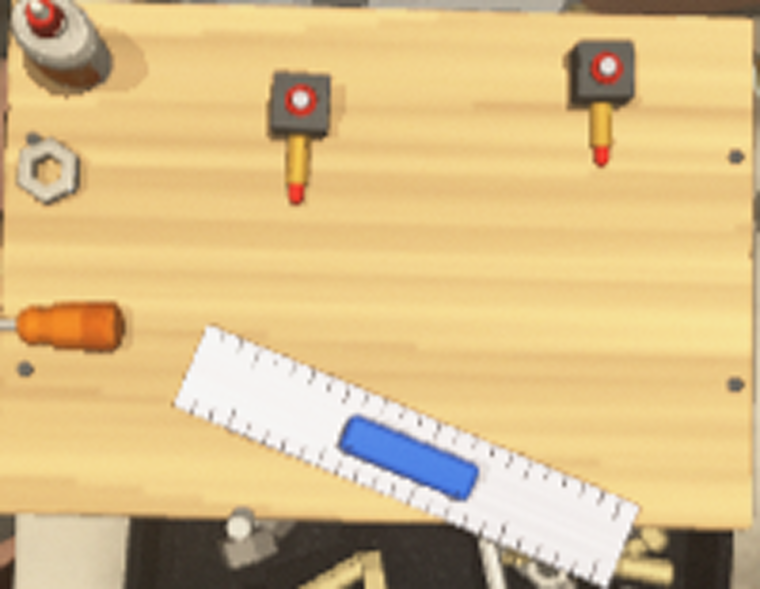

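View pics/c2.png

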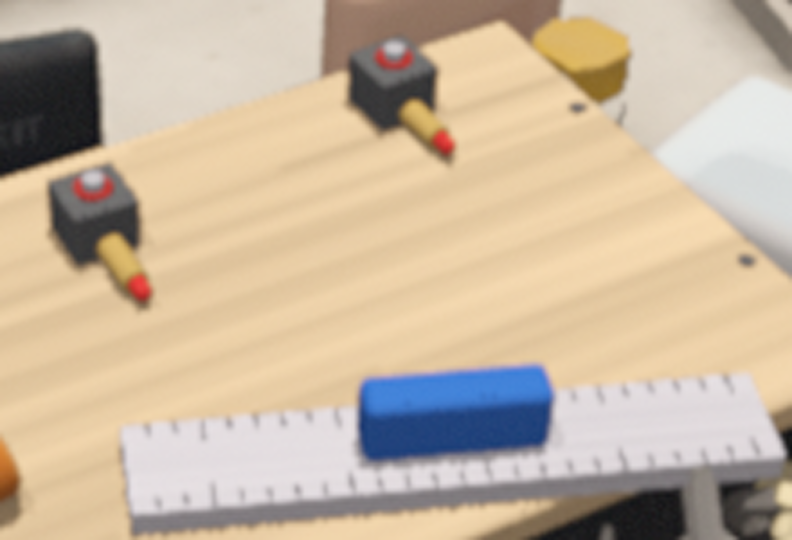

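The crops show the left tip end at c1 (296,204) and the right one at (601,165). The bar corners are at c1 (208,324), (638,507), (608,588) and (173,405), and the grip top centre is at about (409,457). In c2 the tips are at (146,300) and (450,156).

```bash
cat > h.py <<'E'
import numpy as np
from rig import *
def ray(n,u,v,z):
    c=get_calibration(n);K,R,t=c["intrinsics"],c["R"],np.array(c["t"]);o=-R.T@t
    d=R.T@np.linalg.solve(K,[u,v,1.]);return o+d*(z-o[2])/d[2]
def c1(p,z): return ray("top",(p[0]+.5)/3.8-.5+240,(p[1]+.5)/3.8-.5+170,z)
def c2(p,z): return ray("scene",(p[0]+.5)/3.6-.5+240,(p[1]+.5)/3.6-.5+145,z)
E
python3 - <<'E'
from h import *
np.set_printoptions(precision=4,suppress=True)
C=np.array([c1(p,.096) for p in[(208,324),(638,507),(608,588),(173,405)]])
print(C,C.mean(0))
for a,b in((0,1),(3,2)): d=C[a]-C[b];print(np.degrees(np.arctan2(-d[0],d[1])),np.linalg.norm(d))
print("grip",c1((409,457),.124))
C=np.array([c2(p,.096) for p in[(122,427),(745,376),(785,458),(133,515)]]);print("scene bar",C,C.mean(0))
for a,b in((0,1),(3,2)): d=C[a]-C[b];print(np.degrees(np.arctan2(-d[0],d[1])),np.linalg.norm(d))
for n,p,z in(("tipL",(296,204),.091),("tipR",(601,165),.091),("ringL",(301,100),.111),("ringR",(607,67),.111),("barrelL base",(299,136),.091),("RB",(600,103),.091),
 ("board TL",(8,10),.084),("TR",(754,16),.084),("BL",(2,512),.084),("BR",(751,526),.084),("nut",(47,170),.1),("drvTip",(124,328),.095)):print(n,c1(p,z)[:2])
for n,p,z in(("tipL",(148,299),.091),("tipR",(452,156),.091),("ringL",(93,186),.111),("ringR",(393,57),.111)):print(n,c2(p,z)[:2])
E
```

```text
[[0.5004 0.236  0.096 ]
 [0.4119 0.0142 0.096 ]
 [0.3707 0.0291 0.096 ]
 [0.4586 0.2527 0.096 ]] [0.4354 0.133  0.096 ]
-21.763250453866515 0.23885317299133052
-21.478216328288077 0.24028207502004006
grip [0.4358 0.1332 0.124 ]
scene bar [[0.501  0.2357 0.096 ]
 [0.4133 0.0147 0.096 ]
 [0.3714 0.0295 0.096 ]
 [0.4594 0.2521 0.096 ]] [0.4363 0.133  0.096 ]
-21.653765166275985 0.23775927004331548
-21.5710681510362 0.2392921112302417
tipL [0.5639 0.1924]
tipR [0.5881 0.034 ]
ringL [0.6149 0.1908]
ringR [0.6358 0.0349]
barrelL base [0.5996 0.1917]
RB [0.6207 0.0348]
board TL [0.664  0.3465]
TR [ 0.6706 -0.0476]
BL [0.4017 0.3401]
BR [ 0.4026 -0.0469]
nut [0.5775 0.3204]
drvTip [0.4974 0.2791]
tipL [0.5657 0.1921]
tipR [0.5873 0.0344]
ringL [0.6179 0.1901]
ringR [0.6384 0.034 ]
```

Call:
drive_tool:
  rows:
    - [[0,0,0],[-31,-32.5,-10],-1]
    - [[0,0,0],[-31,-32.5,-10],-1]
    - [[0,0,0],[-31,-32.5,-10],-1]
    - [[0,0,0],[-31,-32.5,-10],-1]
    - [[0,0,0],[-31,-32.5,0],-1]
    - [[0,0,0],[-31,-32.5,0],-1]
    - [[0,0,0],[-31,-32.5,0],-1]
    - [[0,0,0],[-31,-32.5,0],-1]

```text
t: 0.9
tcp_pos: [0.3551, 0.2942, 0.2378]
ee_rot: [-180.0, -0.0, 162.3]
ft_force: [0.6, 0.3, -0.0]
width: 0.0852
gripper_force: 0.0
```

Call:
drive_tool:
  rows:
    - [[0,0,0],[-31,-32.5,0],-1]
    - [[0,0,0],[-31,-32.5,0],-1]
    - [[0,0,0],[-31,-32.5,0],-1]
    - [[0,0,0],[-31,-32.5,0],-1]
    - [[0,0,0.14],[0,0,0],-1]
    - [[0,0,0.14],[0,0,0],-1]
    - [[0,0,0.14],[0,0,0],-1]
    - [[0,0,0.14],[0,0,0],-1]

```text
t: 1.7
tcp_pos: [0.433, 0.1343, 0.2376]
ee_rot: [-179.9, -0.0, 129.9]
ft_force: [0.4, -0.0, 0.1]
width: 0.0858
gripper_force: 0.0
```

Call:
drive_tool:
  rows:
    - [[0,0,0.14],[0,0,0],-1]
    - [[0,0,0.14],[0,0,0],-1]
    - [[0,0,0.14],[0,0,0],-1]
    - [[0,0,0.14],[0,0,0],-1]
    - [[0,0,0.14],[0,0,0],-1]
    - [[0,0,0.14],[0,0,0],-1]
    - [[0,0,0.14],[0,0,0],-1]
    - [[0,0,0.1],[0,0,0],-1]

```text
t: 2.5
tcp_pos: [0.4329, 0.1346, 0.2377]
ee_rot: [-180.0, 0.0, 68.1]
ft_force: [-1.1, 0.5, 0.5]
width: 0.0853
gripper_force: 0.0
```

Call:
drive_tool:
  rows:
    - [[0,0,0],[0,3,30],-1]
    - [[0,0,0],[0,0,30],-1]
    - [[0,0,0],[0,0,25],-1]
    - [[0,0,0],[0,0,20],-1]
    - [[0,0,0],[0,0,15],-1]
    - [[0,0,0],[0,0,10],-1]
    - [[0,0,0],[0,0,7],-1]
    - [[0,0,0],[0,0,0],-1]

```text
t: 3.3
tcp_pos: [0.4357, 0.1334, 0.1004]
ee_rot: [-179.9, 0.1, 68.3]
ft_force: [0.0, 0.2, 0.0]
width: 0.0853
gripper_force: 0.0
```

Call:
drive_tool:
  rows:
    - [[0,0,0],[0,0,0],-0.5]
    - [[0,0,0],[0,0,0],0]
    - [[0,0,0],[0,0,0],0.3]
    - [[0,0,0],[0,0,0],0.5]
    - [[0,0,0],[0,0,0],0.7]
    - [[0,0,0],[0,0,0],1]
    - [[0,0,0],[0,0,0],1]
    - [[0,0,0],[0,0,0],1]
  grip_force: 30

```text
t: 4.1
tcp_pos: [0.4362, 0.1335, 0.101]
ee_rot: [-180.0, 0.0, 68.3]
ft_force: [-0.6, 0.4, 0.4]
width: -0.0001
gripper_force: 0.0
```

Run:
```python
from rig import *
import cv2
b=camera("scene")[:,:,::-1];s=sense();print(s["width"],s["tcp_pos"],s["joint_positions"])
cv2.imwrite("pics/s1.png",cv2.resize(b[60:320,150:500],None,fx=2.2,fy=2.2,interpolation=cv2.INTER_CUBIC))
cv2.imwrite("pics/t1.png",camera("top")[:,:,::-1])
```

```text
0.00011936748198440598 [0.43618441 0.13351493 0.10098835] [-35.23678281  27.94761788  22.0507377  119.61199286 -17.63298445
  35.5022566  -22.69674437]
```

View pics/s1.png

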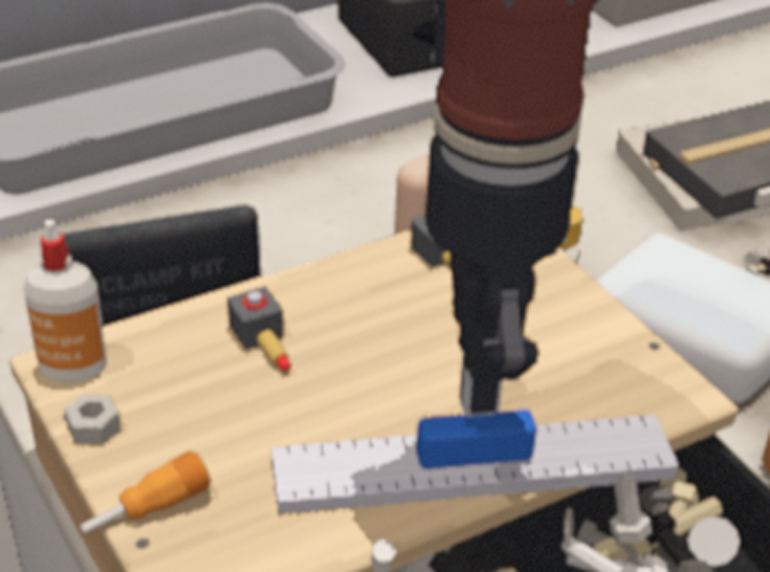

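The scene crop shows the shut fingers standing behind the grip, around crop (480,400), with the bar unmoved. I'll check where the reported TCP should project.

Run:
```python
from h import *
import cv2
def proj(n,X):
    c=get_calibration(n);q=c["intrinsics"]@(c["R"]@np.array(X)+c["t"]);return q[:2]/q[2]
s=sense();p=s["tcp_pos"]
for dz in(0,.1): 
    print("scene crop",(proj("scene",p+[0,0,dz])-[150,60])*2.2,"top crop",(proj("top",p+[0,0,dz])-[240,140])*4)
a=cv2.imread("pics/t1.png")
cv2.imwrite("pics/t1c.png",cv2.resize(a[180:325,240:440],None,fx=4,fy=4,interpolation=cv2.INTER_CUBIC))
```

```text
scene crop [472.91274878 451.16675701] top crop [425.79276666 596.90788424]
scene crop [485.99895126 321.33976057] top crop [438.6616468 605.2646897]
```

View pics/t1c.png

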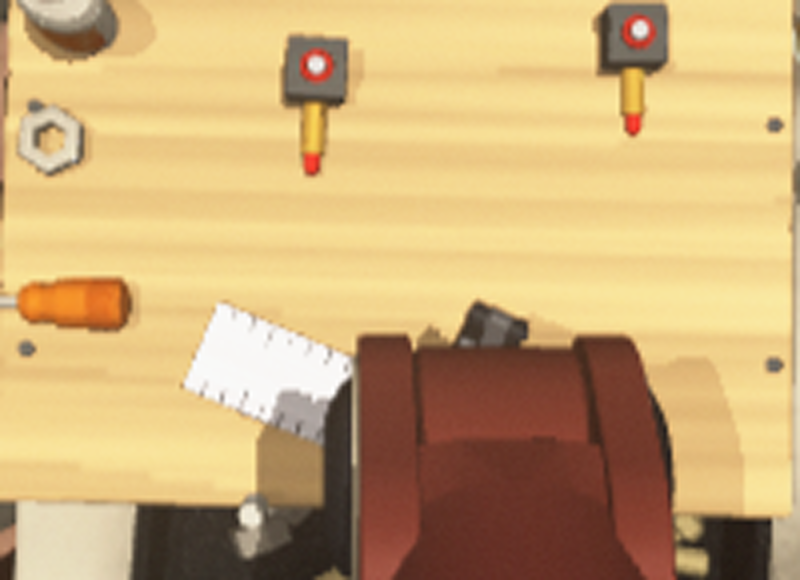

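The fingers are shut beside the grip, so the tool is offset from its reading. I'll lift and compare the tips with the projection.

Call:
drive_tool:
  rows:
    - [[0,0,0],[0,0,-5],1]
    - [[0,0,0],[0,0,-5],1]
    - [[0,0,0],[0,0,-10],1]
    - [[0,0,0],[0,0,-20],1]
    - [[0,0,0],[0,0,-20],1]
    - [[0,0,0],[0,0,0],1]
    - [[0,0,0],[0,0,0],1]
    - [[0,0,0],[0,0,0],1]

```text
t: 5.0
tcp_pos: [0.4355, 0.1335, 0.1606]
ee_rot: [-179.9, 0.0, 68.4]
ft_force: [-0.8, 0.2, 0.8]
width: -0.0002
gripper_force: 0.0
```

Run:
```python
from h import *
import cv2
def proj(n,X):
    c=get_calibration(n);q=c["intrinsics"]@(c["R"]@np.array(X)+c["t"]);return q[:2]/q[2]
b=camera("scene")[:,:,::-1];a=camera("top")[:,:,::-1]
s=sense();p=s["tcp_pos"];print(p,s["width"],proj("scene",p),(proj("scene",p)-[230,80])*2.4)
print((proj("top",p)-[240,180])*2.4)
A=cv2.resize(b[80:300,230:440],None,fx=2.4,fy=2.4,interpolation=cv2.INTER_CUBIC)
B=a[180:400,310:430]
B=cv2.resize(B,None,fx=2.4,fy=2.4,interpolation=cv2.INTER_CUBIC)
cv2.imwrite("pics/s2.png",np.hstack([A,B]))
```

```text
[0.43555257 0.13339107 0.16035034] -0.0001383291936789975 [368.71610195 231.55132664] [332.91864468 363.72318395]
[259.94304752 265.83080269]
```

View pics/s2.png

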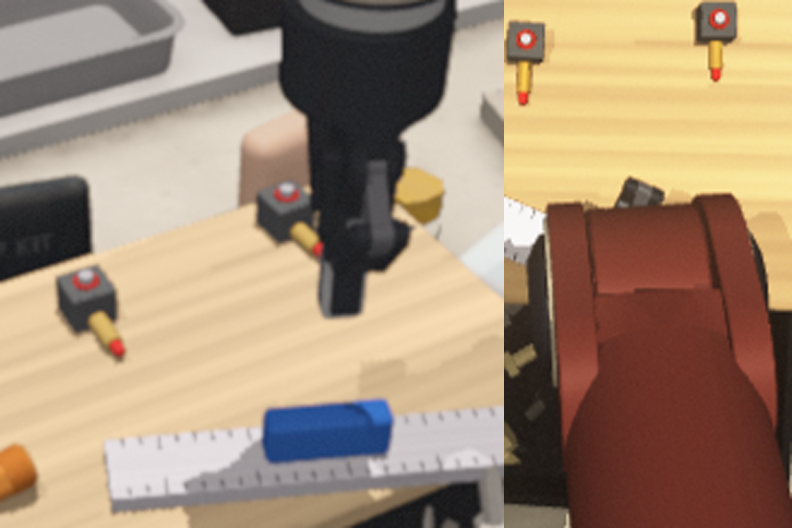

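The tip shows at crop (341,316) but should project to (333,364). Either it sits about 40 mm higher than reported or it is displaced horizontally. I'll tilt the tool so both cameras see the tips.

Call:
drive_tool:
  rows:
    - [[0,0,0],[12,31,0],1]
    - [[0,0,0],[12,31,0],1]
    - [[0,0,0],[13,31,0],1]
    - [[-0.13,0.052,0],[0,0,0],1]
    - [[-0.13,0.052,0],[0,0,0],1]
    - [[-0.13,0.052,0],[0,0,0],1]
    - [[-0.13,0.052,0],[0,0,0],1]
    - [[0,0,0],[0,0,0],1]

```text
t: 5.9
tcp_pos: [0.5292, 0.1331, 0.157]
ee_rot: [151.6, -10.5, 71.1]
ft_force: [-0.8, 0.1, -0.1]
width: 0.0001
gripper_force: 0.0
```

Run:
```python
from h import *
import cv2
def proj(n,X):
    c=get_calibration(n);q=c["intrinsics"]@(c["R"]@np.array(X)+c["t"]);return q[:2]/q[2]
b=camera("scene")[:,:,::-1];a=camera("top")[:,:,::-1]
s=sense();p=s["tcp_pos"];print(p,s["ee_rot"])
u,v=[proj(n,p).round().astype(int) for n in("scene","top")];print(u,v)
f=lambda im,q:cv2.resize(im[q[1]-100:q[1]+60,q[0]-60:q[0]+60],None,fx=3.2,fy=3.2,interpolation=cv2.INTER_CUBIC)
cv2.imwrite("pics/s3.png",np.hstack([f(b,u),f(a,v+[0,30])]))
```

```text
[0.53751761 0.13444684 0.16162361] [150.95310082 -10.93481309  71.2104975 ]
[327 187] [349 234]
```

View pics/s3.png

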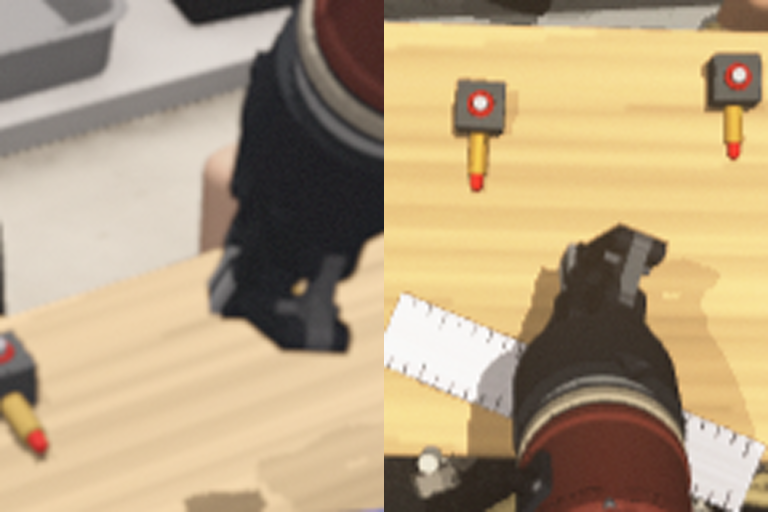

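Image and reading disagree by about 40 mm, most likely in height. A careful touch on open board will settle it, so I'll bring the tool upright first and then go down.

Call:
drive_tool:
  rows:
    - [[0.13,-0.052,0],[0,0,0],1]
    - [[0.13,-0.052,0],[0,0,0],1]
    - [[0.13,-0.052,0],[0,0,0],1]
    - [[0.13,-0.052,0],[0,0,0],1]
    - [[0,0,0],[0,0,0],1]
    - [[0,0,0],[0,0,20],1]
    - [[0,0,0],[0,0,20],1]
    - [[0,0,0],[0,0,15],1]

```text
t: 6.8
tcp_pos: [0.5387, 0.1338, 0.1054]
ee_rot: [179.8, -0.0, 68.3]
ft_force: [-0.3, -0.1, -0.6]
width: -0.0003
gripper_force: 0.0
```

Call:
drive_tool:
  rows:
    - [[0,0,0],[0,0,5],1]
    - [[0,0,0],[0,0,5],1]
    - [[0,0,0],[0,0,0],1]
    - [[0,0,0],[0,0,0],1]
    - [[0,0,0],[0,0,0],1]
    - [[0,0,0],[0,0,0],1]
    - [[0,0,0],[0,0,0],1]
    - [[0,0,0],[0,0,0],1]

```text
t: 7.6
tcp_pos: [0.5373, 0.1341, 0.0961]
ee_rot: [179.9, 0.0, 68.3]
ft_force: [-0.9, 0.8, 0.1]
width: -0.0
gripper_force: 0.0
```

Call:
drive_tool:
  rows:
    - [[0,0,0],[0,0,2],1]
    - [[0,0,0],[0,0,2],1]
    - [[0,0,0],[0,0,2],1]
    - [[0,0,0],[0,0,2],1]
    - [[0,0,0],[0,0,1],1]
    - [[0,0,0],[0,0,1],1]
    - [[0,0,0],[0,0,1],1]
    - [[0,0,0],[0,0,1],1]

```text
t: 8.4
tcp_pos: [0.5373, 0.134, 0.0838]
ee_rot: [179.9, 0.0, 68.3]
ft_force: [0.3, -0.1, -0.7]
width: -0.0001
gripper_force: 0.0
```

Call:
drive_tool:
  rows:
    - [[0,0,0],[0,0,0.5],1]
    - [[0,0,0],[0,0,0.5],1]
    - [[0,0,0],[0,0,0.5],1]
    - [[0,0,0],[0,0,0.5],1]
    - [[0,0,0],[0,0,0.5],1]
    - [[0,0,0],[0,0,0.5],1]
    - [[0,0,0],[0,0,0.5],1]
    - [[0,0,0],[0,0,0.5],1]

```text
t: 9.2
tcp_pos: [0.5373, 0.134, 0.0798]
ee_rot: [179.9, 0.0, 68.3]
ft_force: [0.0, 0.3, 0.1]
width: -0.0001
gripper_force: 0.0
```

No contact at 0.080, so the fingers really are higher than reported. I'll keep going down.

Call:
drive_tool:
  rows:
    - [[0,0,0],[0,0,2],1]
    - [[0,0,0],[0,0,2],1]
    - [[0,0,0],[0,0,2],1]
    - [[0,0,0],[0,0,2],1]
    - [[0,0,0],[0,0,2],1]
    - [[0,0,0],[0,0,1],1]
    - [[0,0,0],[0,0,1],1]
    - [[0,0,0],[0,0,0],1]

```text
t: 10.0
tcp_pos: [0.5372, 0.134, 0.0677]
ee_rot: [179.9, 0.0, 68.3]
ft_force: [1.2, 0.4, 0.5]
width: 0.0001
gripper_force: 0.0
```

Run:
```python
from h import *
import cv2
def proj(n,X):
    c=get_calibration(n);q=c["intrinsics"]@(c["R"]@np.array(X)+c["t"]);return q[:2]/q[2]
b=camera("scene")[:,:,::-1]
s=sense();p=s["tcp_pos"];print(p,s["ft_force"])
for dz in(0,.02,.03,.04):print(dz,(proj("scene",p+[0,0,dz])-[240,110])*3.6)
cv2.imwrite("pics/s4.png",cv2.resize(b[110:270,240:440],None,fx=3.6,fy=3.6,interpolation=cv2.INTER_CUBIC))
```

```text
[0.53726018 0.13401004 0.06785   ] [-0.08301929  0.62094778  0.52919114]
0 [307.42380815 462.84248265]
0.02 [308.87542849 425.6880624 ]
0.03 [309.61778479 406.68735206]
0.04 [310.37150968 387.39566081]
```

View pics/s4.png

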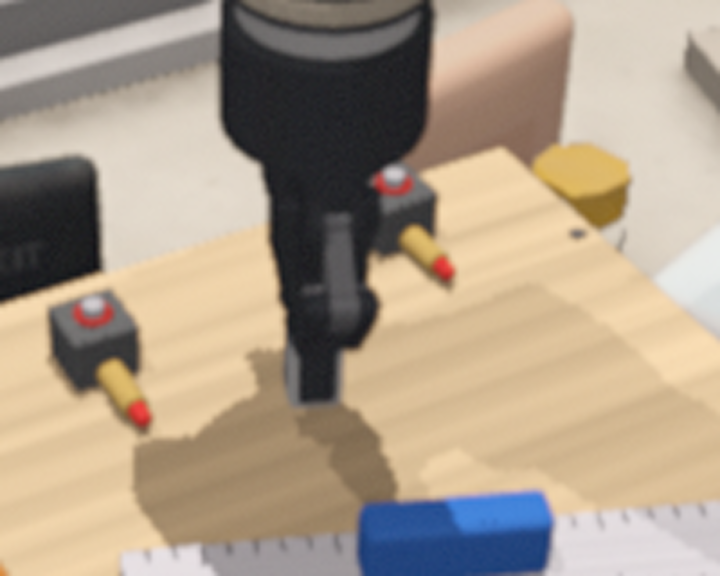

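The tip bottom is at (314,403), still above the board with its shadow just ahead. That makes the offset about 35 mm upward, with horizontal position correct. I'll touch the board slowly to fix the height.

Call:
drive_tool:
  rows:
    - [[0,0,0],[0,0,2],1]
    - [[0,0,0],[0,0,2],1]
    - [[0,0,0],[0,0,2],1]
    - [[0,0,0],[0,0,1],1]
    - [[0,0,0],[0,0,1],1]
    - [[0,0,0],[0,0,1],1]
    - [[0,0,0],[0,0,1],1]
    - [[0,0,0],[0,0,1],1]

```text
t: 10.85
tcp_pos: [0.5373, 0.134, 0.0568]
ee_rot: [179.9, 0.0, 68.3]
ft_force: [0.1, -0.9, -0.2]
width: -0.0002
gripper_force: 0.0
```

Call:
drive_tool:
  rows:
    - [[0,0,0],[0,0,0.5],1]
    - [[0,0,0],[0,0,0.5],1]
    - [[0,0,0],[0,0,0.5],1]
    - [[0,0,0],[0,0,0.5],1]
    - [[0,0,0],[0,0,0.5],1]
    - [[0,0,0],[0,0,0.5],1]
    - [[0,0,0],[0,0,0],1]
    - [[0,0,0],[0,0,0],1]

```text
t: 11.65
tcp_pos: [0.5373, 0.134, 0.0539]
ee_rot: [179.9, 0.0, 68.3]
ft_force: [-0.2, 0.9, 0.4]
width: 0.0001
gripper_force: 0.0
```

Call:
drive_tool:
  rows:
    - [[0,0,0],[0,0,0.5],1]
    - [[0,0,0],[0,0,0.5],1]
    - [[0,0,0],[0,0,0.5],1]
    - [[0,0,0],[0,0,0.5],1]
    - [[0,0,0],[0,0,0.5],1]
    - [[0,0,0],[0,0,0.5],1]
    - [[0,0,0],[0,0,0],1]
    - [[0,0,0],[0,0,0],1]

```text
t: 12.45
tcp_pos: [0.5373, 0.134, 0.0509]
ee_rot: [179.9, 0.0, 68.3]
ft_force: [-0.5, 0.6, 0.2]
width: 0.0
gripper_force: 0.1
```

Call:
drive_tool:
  rows:
    - [[0,0,0],[0,0,0.5],1]
    - [[0,0,0],[0,0,0.5],1]
    - [[0,0,0],[0,0,0.5],1]
    - [[0,0,0],[0,0,0.5],1]
    - [[0,0,0],[0,0,0.5],1]
    - [[0,0,0],[0,0,0.5],1]
    - [[0,0,0],[0,0,0],1]
    - [[0,0,0],[0,0,0],1]

```text
t: 13.25
tcp_pos: [0.5374, 0.1341, 0.0507]
ee_rot: [179.9, -0.1, 68.3]
ft_force: [-5.0, -1.0, 18.8]
width: -0.0003
gripper_force: 9.5
```

Contact came at reported z ≈ 0.051, so the real tip is 33 mm above its reading. I'll return over the grip, open, and go down to reported 0.067.

Call:
drive_tool:
  rows:
    - [[0,0,0],[0,0,-5],1]
    - [[0,0,0],[0,0,-20],1]
    - [[0,0,0],[0,0,-40],1]
    - [[0,0,0],[0,0,-35],1]
    - [[0,0,0],[-13,-31,0],-1]
    - [[0,0,0],[-13,-31,0],-1]
    - [[0,0,0],[-12,-31,0],-1]
    - [[0,0,0],[0,0,0],-1]

```text
t: 14.05
tcp_pos: [0.431, 0.1331, 0.1472]
ee_rot: [-179.7, 0.2, 68.4]
ft_force: [-0.5, 0.2, -0.4]
width: 0.0578
gripper_force: 0.0
```

Call:
drive_tool:
  rows:
    - [[0,0,0],[0,0,0],-1]
    - [[0,0,0],[0,0,0],-1]
    - [[0,0,0],[0,0,0],-1]
    - [[0,0,0],[0,0,20],-1]
    - [[0,0,0],[0,0,20],-1]
    - [[0,0,0],[0,0,15],-1]
    - [[0,0,0],[0,0,10],-1]
    - [[0,0,0],[0,0,0],-1]

```text
t: 14.85
tcp_pos: [0.4365, 0.1327, 0.0816]
ee_rot: [-180.0, 0.1, 68.3]
ft_force: [-0.5, 0.7, -0.1]
width: 0.0852
gripper_force: 0.0
```

Call:
drive_tool:
  rows:
    - [[0,0,0],[0,0,5],-1]
    - [[0,0,0],[0,0,5],-1]
    - [[0,0,0],[0,0,4],-1]
    - [[0,0,0],[0,0,0],-0.5]
    - [[0,0,0],[0,0,0],0]
    - [[0,0,0],[0,0,0],0.3]
    - [[0,0,0],[0,0,0],0.5]
    - [[0,0,0],[0,0,0],1]
  grip_force: 25

```text
t: 15.65
tcp_pos: [0.4367, 0.1333, 0.069]
ee_rot: [179.9, 0.0, 68.3]
ft_force: [0.0, 0.2, 2.7]
width: 0.0195
gripper_force: 26.0
```

Call:
drive_tool:
  rows:
    - [[0,0,0],[0,0,0],1]
    - [[0,0,0],[0,0,0],1]
    - [[0,0,0],[0,0,0],1]
    - [[0,0,0],[0,0,0],1]
    - [[0,0,0],[0,0,0],1]
    - [[0,0,0],[0,0,0],1]
    - [[0,0,0],[0,0,0],1]
    - [[0,0,0],[0,0,0],1]

```text
t: 16.45
tcp_pos: [0.4367, 0.1333, 0.069]
ee_rot: [179.9, 0.0, 68.3]
ft_force: [-1.4, 0.5, 5.3]
width: 0.019
gripper_force: 26.4
```

Gripped at 19–20 mm. Next I turn the bar about 30° and slide it to just short of the tips.

Call:
drive_tool:
  rows:
    - [[0,0,-0.1],[0,0,0],1]
    - [[0,0,-0.1],[0,0,0],1]
    - [[0,0,-0.1],[0,0,0],1]
    - [[0,0,-0.1],[0,0,0],1]
    - [[0,0,-0.1],[0,0,0],1]
    - [[0,0,-0.022],[0,0,0],1]
    - [[0,0,0],[0,0,0],1]
    - [[0,0,0],[0,0,0],1]

```text
t: 17.25
tcp_pos: [0.4377, 0.1332, 0.069]
ee_rot: [179.9, 0.1, 98.1]
ft_force: [0.8, 0.7, 3.3]
width: 0.0194
gripper_force: 26.2
```

Call:
drive_tool:
  rows:
    - [[0,0,0],[-7,15,0],1]
    - [[0,0,0],[-7,18,0],1]
    - [[0,0,0],[-7,18,0],1]
    - [[0,0,0],[-7,18,0],1]
    - [[0,0,0],[-5,15,0],1]
    - [[0,0,0],[-4,12,0],1]
    - [[0,0,0],[-1,5,0],1]
    - [[0,0,0],[0,0,0],1]

```text
t: 18.05
tcp_pos: [0.5387, 0.1103, 0.069]
ee_rot: [-179.6, -0.0, 98.2]
ft_force: [-5.8, 0.9, 10.6]
width: 0.0197
gripper_force: 27.3
```

Run:
```python
from h import *
import cv2
b=camera("scene")[:,:,::-1]; a=camera("top")[:,:,::-1]
cv2.imwrite("pics/s5full.png",b);cv2.imwrite("pics/t5full.png",a)
s=sense();print(s["tcp_pos"],s["ee_rot"],s["ft_force"],s["moment"],s["width"])
A=cv2.resize(b[155:275,245:425],None,fx=4.4,fy=4.4,interpolation=cv2.INTER_CUBIC)
B=cv2.resize(a[190:290,280:460],None,fx=4.4,fy=4.4,interpolation=cv2.INTER_CUBIC)
cv2.imwrite("pics/s5.png",A)
```

```text
[0.5387351  0.11033239 0.06897746] [-1.79649412e+02 -7.57654058e-03  9.82034244e+01] [-6.02481102  0.7355244   9.54017953] [ 0.15818037  1.16600062 -0.02527295] 0.01936849293847175
```

View pics/s5.png

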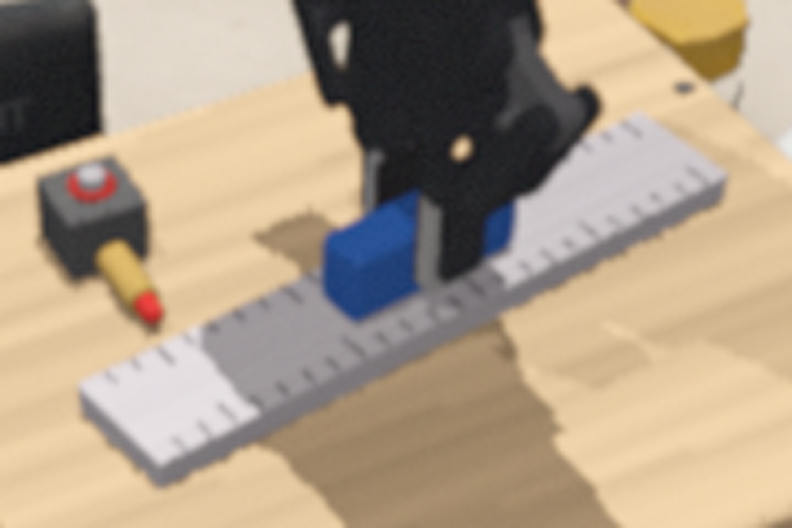

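The bar is at the right angle and short of the tips: left tip at crop (150,310), back edge corners at (80,388) and (640,112). I'll lighten the downward press by 1 mm and compute the gap.

Call:
drive_tool:
  rows:
    - [[0,0,0],[0,0,-0.5],1]
    - [[0,0,0],[0,0,-0.5],1]
    - [[0,0,0],[0,0,0],1]
    - [[0,0,0],[0,0,0],1]
    - [[0,0,0],[0,0,0],1]
    - [[0,0,0],[0,0,0],1]
    - [[0,0,0],[0,0,0],1]
    - [[0,0,0],[0,0,0],1]

```text
t: 18.95
tcp_pos: [0.5423, 0.1098, 0.0698]
ee_rot: [180.0, 0.1, 98.2]
ft_force: [0.3, 1.3, -2.7]
width: 0.0196
gripper_force: 25.5
```

Run:
```python
from h import *
np.set_printoptions(precision=4,suppress=True)
f=lambda p,z:ray("scene",(p[0]+.5)/4.4-.5+245,(p[1]+.5)/4.4-.5+155,z)
C=np.array([f(p,.096) for p in[(80,388),(640,112),(725,180),(158,468)]]);print(C,C.mean(0))
for a,b in((0,1),(3,2)): d=C[a]-C[b];print(np.degrees(np.arctan2(-d[0],d[1])),np.linalg.norm(d))
n=np.array([np.cos(np.radians(8.3)),np.sin(np.radians(8.3))])
for q in((.565,.192),(.588,.034)):print("gap",(np.array(q)-C[0][:2])@n,(np.array(q)-C[1][:2])@n)
s=sense();print(s["tcp_pos"],s["ee_rot"],s["ft_force"],s["moment"])
```

```text
[[ 0.544   0.2307  0.096 ]
 [ 0.5808 -0.0071  0.096 ]
 [ 0.5346 -0.0107  0.096 ]
 [ 0.5005  0.2255  0.096 ]] [0.5399 0.1096 0.096 ]
8.782007400100012 0.24063069068361131
8.213698889931488 0.2386361684627803
gap 0.015174452460214285 0.013150142703052528
gap 0.015125265850646838 0.01310095609348508
[0.5423 0.1098 0.0698] [179.9515   0.0627  98.1892] [ 0.3014  1.3196 -2.6913] [-0.044   0.0368  0.0092]
```

The bar position agrees with the TCP, and the gap to the tips is about 10 mm. I'll set it down lightly and advance.

Call:
drive_tool:
  rows:
    - [[0,0,0],[0,0,0.6],1]
    - [[0,0,0],[0,1.5,0],1]
    - [[0,0,0],[0,1.5,0],1]
    - [[0,0,0],[0,1.5,0],1]
    - [[0,0,0],[0,1.5,0],1]
    - [[0,0,0],[0,1,0],1]
    - [[0,0,0],[0,0,0],1]
    - [[0,0,0],[0,0,0],1]

```text
t: 19.75
tcp_pos: [0.5492, 0.1109, 0.0693]
ee_rot: [179.9, 0.1, 98.2]
ft_force: [-0.7, 0.2, -1.7]
width: 0.0193
gripper_force: 25.5
```

Call:
drive_tool:
  rows:
    - [[0,0,0],[0,1,0],1]
    - [[0,0,0],[0,1,0],1]
    - [[0,0,0],[0,1,0],1]
    - [[0,0,0],[0,1,0],1]
    - [[0,0,0],[0,0,0],1]
    - [[0,0,0],[0,0,0],1]
    - [[0,0,0],[0,0,0],1]
    - [[0,0,0],[0,0,0],1]

```text
t: 20.55
tcp_pos: [0.553, 0.1115, 0.0693]
ee_rot: [180.0, 0.1, 98.2]
ft_force: [0.4, -0.4, -2.9]
width: 0.0195
gripper_force: 25.5
```

```bash
cat > st.py <<'E'
from h import *
np.set_printoptions(precision=4,suppress=True)
s=sense();print(s["t"],s["tcp_pos"],s["ee_rot"],s["ft_force"],s["moment"])
E
python3 st.py
```

```text
20.55 [0.553  0.1115 0.0693] [179.9551   0.056   98.1974] [ 0.4284 -0.4459 -2.8953] [-0.0226  0.0463  0.0158]
```

Call:
drive_tool:
  rows:
    - [[0,0,0],[0,0,0.3],1]
    - [[0,0,0],[0,0.5,0],1]
    - [[0,0,0],[0,0.5,0],1]
    - [[0,0,0],[0,0.5,0],1]
    - [[0,0,0],[0,0.5,0],1]
    - [[0,0,0],[0,0.5,0],1]
    - [[0,0,0],[0,0,0],1]
    - [[0,0,0],[0,0,0],1]

```text
t: 21.35
tcp_pos: [0.5551, 0.1117, 0.069]
ee_rot: [-180.0, 0.1, 98.2]
ft_force: [-2.7, -0.3, 1.2]
width: 0.0194
gripper_force: 26.0
```

```bash
python3 st.py
```

```text
21.35 [0.5551 0.1117 0.069 ] [-179.9935    0.0587   98.1926] [-2.7275 -0.3128  1.2124] [-0.0301  0.8441  0.0152]
```

Call:
drive_tool:
  rows:
    - [[0,0,0],[0,0.4,0],1]
    - [[0,0,0],[0,0.4,0],1]
    - [[0,0,0],[0,0.4,0],1]
    - [[0,0,0],[0,0.4,0],1]
    - [[0,0,0],[0,0.4,0],1]
    - [[0,0,0],[0,0,0],1]
    - [[0,0,0],[0,0,0],1]
    - [[0,0,0],[0,0,0],1]

```text
t: 22.15
tcp_pos: [0.5574, 0.112, 0.069]
ee_rot: [180.0, 0.1, 98.2]
ft_force: [-4.0, -0.8, 2.6]
width: 0.0195
gripper_force: 26.2
```

```bash
python3 st.py
```

```text
22.15 [0.5574 0.112  0.069 ] [179.9731   0.0597  98.1934] [-3.9583 -0.7876  2.6084] [-0.1595  1.0963  0.0315]
```

Call:
drive_tool:
  rows:
    - [[0,0,0],[0,0.4,0],1]
    - [[0,0,0],[0,0.4,0],1]
    - [[0,0,0],[0,0.4,0],1]
    - [[0,0,0],[0,0,0],1]
    - [[0,0,0],[0,0,0],1]
    - [[0,0,0],[0,0,0],1]
    - [[0,0,0],[0,0,0],1]
    - [[0,0,0],[0,0,0],1]

```text
t: 22.95
tcp_pos: [0.5587, 0.1122, 0.069]
ee_rot: [180.0, 0.1, 98.2]
ft_force: [-4.1, -1.8, 3.6]
width: 0.0193
gripper_force: 26.3
```

```bash
python3 st.py
```

```text
22.95 [0.5587 0.1122 0.069 ] [179.9624   0.059   98.194 ] [-4.0511 -1.7907  3.6022] [-0.2369  1.2377  0.0143]
```

Call:
drive_tool:
  rows:
    - [[0,0,0],[0,0.4,-0.2],1]
    - [[0,0,0],[0,0.4,0],1]
    - [[0,0,0],[0,0.4,0],1]
    - [[0,0,0],[0,0,0],1]
    - [[0,0,0],[0,0,0],1]
    - [[0,0,0],[0,0,0],1]
    - [[0,0,0],[0,0,0],1]
    - [[0,0,0],[0,0,0],1]

```text
t: 23.75
tcp_pos: [0.5593, 0.1124, 0.069]
ee_rot: [-180.0, 0.1, 98.2]
ft_force: [-5.1, -0.3, 2.9]
width: 0.0196
gripper_force: 26.2
```

```bash
python3 st.py
```

```text
23.75 [0.5593 0.1124 0.069 ] [-179.9619    0.0591   98.209 ] [-5.0822 -0.3093  2.9496] [-0.1888  1.2888  0.0833]
```

The left tip has bottomed: Mz rose and the advance slowed. I'll pivot about it to bring the right tip in.

Call:
drive_tool:
  rows:
    - [[0,0,-0.003],[0,0.2,0],1]
    - [[0,0,0],[0,0,0],1]
    - [[0,0,-0.003],[0,0.2,0],1]
    - [[0,0,0],[0,0,0],1]
    - [[0,0,0],[0,0,0],1]
    - [[0,0,0],[0,0,0],1]
    - [[0,0,0],[0,0,0],1]
    - [[0,0,0],[0,0,0],1]

```text
t: 24.55
tcp_pos: [0.5595, 0.1124, 0.069]
ee_rot: [-179.9, 0.0, 98.5]
ft_force: [-6.6, -0.4, 3.0]
width: 0.0195
gripper_force: 26.2
```

```bash
python3 st.py
```

```text
24.55 [0.5595 0.1124 0.069 ] [-179.9421    0.0423   98.4761] [-6.6025 -0.37    2.9941] [-0.3045  1.3769 -0.1794]
```

Call:
drive_tool:
  rows:
    - [[0,0,0],[0,0.4,0],1]
    - [[0,0,0],[0,0.4,0],1]
    - [[0,0,0],[0,0.4,0],1]
    - [[0,0,0],[0,0,0],1]
    - [[0,0,0],[0,0,0],1]
    - [[0,0,0],[0,0,0],1]
    - [[0,0,0],[0,0,0],1]
    - [[0,0,0],[0,0,0],1]

```text
t: 25.35
tcp_pos: [0.5594, 0.1124, 0.069]
ee_rot: [-179.8, 0.0, 98.5]
ft_force: [-8.2, -1.3, 5.2]
width: 0.0197
gripper_force: 26.5
```

```bash
python3 st.py
```

```text
25.35 [0.5594 0.1124 0.069 ] [-179.799     0.0365   98.4794] [-8.2103 -1.3441  5.2032] [-0.2946  1.6882 -0.1031]
```

Call:
drive_tool:
  rows:
    - [[0,0,0],[0,0,-0.3],1]
    - [[0,0,0],[0,0,-0.3],1]
    - [[0,0,0],[0,0,0],1]
    - [[0,0,0],[0,0,0],1]
    - [[0,0,0],[0,0,0],1]
    - [[0,0,0],[0,0,0],1]
    - [[0,0,0],[0,0,0],1]
    - [[0,0,0],[0,0,0],1]

```text
t: 26.15
tcp_pos: [0.5596, 0.1123, 0.069]
ee_rot: [-179.8, 0.1, 98.5]
ft_force: [-5.6, -2.0, 1.9]
width: 0.0195
gripper_force: 26.0
```

```bash
python3 st.py
```

```text
26.15 [0.5596 0.1123 0.069 ] [-179.8054    0.0543   98.4921] [-5.5706 -1.9646  1.9389] [-0.3237  1.4281 -0.0627]
```

Call:
drive_tool:
  rows:
    - [[0,0,-0.002],[0,0.3,0],1]
    - [[0,0,0],[0,0,0],1]
    - [[0,0,0],[0,0,0],1]
    - [[0,0,0],[0,0,0],1]
    - [[0,0,0],[0,0,0],1]
    - [[0,0,0],[0,0,0],1]
    - [[0,0,0],[0,0,0],1]
    - [[0,0,0],[0,0,0],1]

```text
t: 26.95
tcp_pos: [0.5596, 0.1123, 0.069]
ee_rot: [-179.8, 0.0, 98.6]
ft_force: [-7.3, -2.0, 2.5]
width: 0.0196
gripper_force: 26.1
```

```bash
python3 st.py
```

```text
26.95 [0.5596 0.1123 0.069 ] [-179.7746    0.0488   98.5782] [-7.3385 -2.0232  2.5024] [-0.302   1.5421 -0.1482]
```

Forces and moment show both stops carrying load. I'll take back most of the added twist and add a little push to confirm that both bear hard.

Call:
drive_tool:
  rows:
    - [[0,0,0.003],[0,0.4,0],1]
    - [[0,0,0],[0,0.4,0],1]
    - [[0,0,0],[0,0,0],1]
    - [[0,0,0],[0,0,0],1]
    - [[0,0,0],[0,0,0],1]
    - [[0,0,0],[0,0,0],1]
    - [[0,0,0],[0,0,0],1]
    - [[0,0,0],[0,0,0],1]

```text
t: 27.75
tcp_pos: [0.5596, 0.1123, 0.0691]
ee_rot: [-179.7, 0.1, 98.5]
ft_force: [-7.6, -2.1, 4.4]
width: 0.0197
gripper_force: 26.3
```

```bash
python3 st.py
```

```text
27.75 [0.5596 0.1123 0.0691] [-179.6781    0.0535   98.4608] [-7.6462 -2.1048  4.4178] [-0.3254  1.8179 -0.0346]
```

Both stops bear about 2 N each. Now release slowly and retreat.

Call:
drive_tool:
  rows:
    - [[0,0,0],[0,0,0],0.5]
    - [[0,0,0],[0,0,0],0.45]
    - [[0,0,0],[0,0,0],0.4]
    - [[0,0,0],[0,0,0],0.3]
    - [[0,0,0],[0,0,0],0.1]
    - [[0,0,0],[0,0,0],-0.3]
    - [[0,0,0],[0,0,0],-0.7]
    - [[0,0,0],[0,0,0],-1]

```text
t: 28.55
tcp_pos: [0.5633, 0.1131, 0.07]
ee_rot: [179.9, 0.1, 98.5]
ft_force: [0.0, 1.4, 0.5]
width: 0.0799
gripper_force: 0.0
```

Call:
drive_tool:
  rows:
    - [[0,0,0],[0,0,0],-1]
    - [[0,0,0],[0,0,0],-1]
    - [[0,0,0],[0,0,0],-1]
    - [[0,0,0],[0,0,0],-1]
    - [[0,0,0],[0,0,-3],-1]
    - [[0,0,0],[0,0,-7],-1]
    - [[0,0,0],[0,0,-15],-1]
    - [[0,0,0],[0,0,-20],-1]

```text
t: 29.35
tcp_pos: [0.5619, 0.1128, 0.1151]
ee_rot: [-179.9, 0.1, 98.5]
ft_force: [0.2, 0.0, -0.1]
width: 0.0856
gripper_force: 0.0
```

Call:
drive_tool:
  rows:
    - [[0,0,0],[0,0,-30],-1]
    - [[0,0,0],[0,0,-30],-1]
    - [[0,0,0],[0,0,-30],-1]
    - [[0,0,0],[0,-40,0],-1]
    - [[0,0,0],[0,-40,0],-1]
    - [[0,0,0],[0,-20,0],-1]
    - [[0,0,0],[0,0,0],-1]
    - [[0,0,0],[0,0,0],-1]

```text
t: 30.15
tcp_pos: [0.4644, 0.0984, 0.2056]
ee_rot: [179.8, 0.0, 98.5]
ft_force: [0.1, -0.4, 1.0]
width: 0.0852
gripper_force: 0.0
```

```bash
python3 st.py
python3 - <<'E'
from h import *
import cv2
for n in("scene","top"):
    a=camera(n)[:,:,::-1].astype(int);cv2.imwrite(f"pics/{n}9.png",a)
    b=cv2.imread(f"pics/{n}0.png").astype(int)
    # red tip pixels, before and after
    for im,k in((b,"before"),(a,"after")):
        m=((im[...,2]>150)&(im[...,1]<75)&(im[...,0]<75)).astype(np.uint8)
        k_,_,st,ce=cv2.connectedComponentsWithStats(m)
        for i in range(1,k_):
            x,y=ce[i]
            if st[i,4]>=3 and 230<x<440 and 140<y<260: print(n,k,st[i],ce[i])
E
```

```text
30.15 [0.4644 0.0984 0.2056] [179.8094   0.0359  98.4928] [ 0.0953 -0.3996  1.0463] [-0.0486 -0.013   0.0119]
scene before [345 160   9   4  17] [349.         161.82352941]
scene before [360 182   5   5  16] [362.3125 184.3125]
scene before [261 196  10   5  21] [265.52380952 198.04761905]
scene before [276 222   5   6  21] [278.04761905 224.76190476]
scene after [345 160   9   4  17] [349.         161.82352941]
scene after [261 196  10   5  21] [265.52380952 198.04761905]
top before [247 170   7   7  18] [250.66666667 174.05555556]
top before [396 184   8   8  26] [398.96153846 187.73076923]
top before [315 193   8   7  24] [318.625      196.45833333]
top before [397 209   3   5  13] [398.         210.69230769]
top before [316 219   4   5  14] [317.85714286 220.57142857]
top after [248 175   6   2   8] [250.    175.625]
top after [396 185   8   7  18] [398.11111111 188.94444444]
top after [316 194   7   6  14] [318.78571429 196.85714286]
top after [317 219   3   1   3] [318. 219.][ WARN:0@0.328] global loadsave.cpp:1063 imwrite_ Unsupported depth image for selected encoder is fallbacked to CV_8U.
```

Run:
```python
import cv2
for n,cols,rows in(("top",(318,398),((212,226),(202,218))),("scene",(277,362),((216,232),(176,192)))):
  for c,r in zip(cols,rows):
    for k in "09":
        im=cv2.imread(f"pics/{n}{k}.png"); print(n,c,k,[tuple(int(x) for x in im[y,c,::-1]) for y in range(*r)])
```

```text
top 318 0 [(242, 201, 82), (242, 201, 82), (241, 200, 81), (239, 196, 80), (237, 193, 79), (231, 182, 74), (238, 117, 56), (241, 63, 45), (239, 61, 44), (239, 63, 46), (226, 58, 41), (159, 73, 48), (219, 175, 115), (239, 205, 137)]
top 318 9 [(250, 222, 95), (250, 223, 97), (250, 224, 98), (249, 220, 98), (248, 215, 95), (242, 201, 87), (247, 133, 70), (239, 67, 51), (247, 235, 235), (251, 249, 248), (251, 249, 247), (251, 249, 248), (252, 250, 249), (252, 250, 249)]
top 398 0 [(236, 191, 78), (236, 189, 78), (235, 189, 76), (235, 189, 78), (235, 186, 75), (233, 184, 74), (228, 122, 57), (239, 67, 48), (245, 69, 51), (244, 68, 51), (232, 58, 42), (167, 66, 45), (221, 176, 114), (235, 201, 131), (233, 196, 128), (235, 200, 133)]
top 398 9 [(246, 210, 90), (246, 210, 89), (246, 209, 91), (246, 210, 92), (246, 208, 89), (245, 205, 89), (239, 136, 68), (235, 65, 51), (245, 226, 226), (239, 233, 231), (216, 205, 201), (230, 221, 218), (248, 244, 242), (250, 247, 246), (250, 247, 246), (250, 247, 246)]
scene 277 0 [(206, 174, 119), (210, 176, 109), (213, 179, 105), (214, 181, 105), (202, 1
[... 316 characters left out ...]
 158, 162), (223, 204, 208), (228, 221, 224), (229, 223, 226), (229, 222, 225), (225, 218, 221), (220, 213, 216), (223, 217, 219), (227, 221, 223)]
scene 362 0 [(214, 186, 147), (219, 191, 150), (219, 189, 140), (214, 183, 123), (198, 156, 96), (204, 106, 66), (223, 69, 59), (221, 58, 54), (209, 54, 51), (188, 48, 45), (158, 58, 46), (132, 81, 61), (136, 109, 83), (173, 147, 114), (217, 189, 150), (235, 208, 167)]
scene 362 9 [(216, 188, 150), (219, 191, 149), (220, 190, 142), (215, 184, 124), (197, 155, 92), (205, 108, 71), (220, 119, 118), (223, 183, 187), (225, 214, 218), (226, 221, 224), (225, 219, 222), (225, 218, 221), (225, 218, 221), (225, 219, 221), (224, 218, 220), (223, 217, 219)]
```

Both tips show the same short remainder, about 1.5 px of the earlier 5, and the bar edge is against both. I'm handing in.

```bash
python3 -c "
from rig import *
print(hand_in())"
```

```text
the job is handed in; nothing more can be done
None
```

The straightedge is lying flat on the board with one long edge against both stops. By contact forces and before/after images both red tips are pushed in; I have handed the job in at about 30 s, with no verdict returned. The screwdriver, nut and glue bottle were never approached, though the bar rode up to about 1 mm off the board for part of the slide.

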